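Wind a lot canister round to the label reader

TASK

Wind the hand crank of the geared turntable until the paper lot label on the lidded metal canister squarely faces the window of the label reader, and only then press the scan button on top of the reader fully down and let it come back up. Turn the canister with the crank alone: do not touch the canister or the turntable disc, and leave the other things on the table where they stand.

Things in the scene. Friction and masses are not known exactly. Their poses are not given: they have to be found in the camera images.
- stand: Grey fixed turntable stand on the table, about 140 to 170 mm wide and 370 mm long, 30 to 40 mm tall. Origin on the table top near the middle of its length; z up. In its frame the turntable axis is at x -20, y +115 mm and the crank axis at x +30, y -115 mm.
- turntable: Flat aluminium disc 136 mm across with tick marks every 15 degrees, flush on the stand's round end; top face 47 mm above the table. Origin on its vertical axis, 15 mm below the top face. It is driven only by the crank, through a worm gear: it turns one fifth as far as the crank and in the same sense (counter-clockwise seen from above turns it counter-clockwise). It stays where it is left and there is no backlash to speak of.
- crank (a joint): Crank angle in rad, growing counter-clockwise seen from above; free to make many turns either way. At the value 0 its arm points along the stand's +x. Turning takes about 0.1 N m (about 3 N at the handle); it stays where it is left.
- crank_axis (a point): Point on the crank's vertical axis, 100 mm above the table (level with the handle's middle). Nothing solid is there: the crank arm below it is topped at 66 mm above the table.
- handle_grip (a point): Middle of the crank's upright black handle, 100 mm above the table. The handle is a round rod 22 mm across and 60 mm tall (66 to 126 mm above the table), 40 mm from the crank axis, and spins freely about its own upright axis, so that it can be held from above with the gripper's heading kept constant while it is led round the circle.
- canister: Loose lidded round metal canister, 93 mm across the lid, 159 mm tall with its small lid knob, 0.45 kg, on four ball feet in the middle of the turntable (to within a few mm). It rides round with the disc. Origin at the centre of its underside, z up; its x axis points out through the middle of the paper label.
- label (a point): Middle of the white paper lot label with dark bars on the canister's side, 46 mm from its axis, 75 mm above its feet. The label is about 50 mm wide and 75 mm tall, and a 24 mm wide paper tab of it is folded over onto the lid, pointing the same way, visible from above.
- reader: Fixed label reader: grey upright box 55 x 84 mm, 140 mm tall, on a dark foot, with a dark window towards the turntable. Its origin is NOT in the box but on the turntable's axis at table height; its x axis points level from there to the middle of the box, which stands at x 144 to 200 mm. The label faces the window when the canister's x axis points the same way as the reader's x axis.
- scan (a joint): Travel of the scan button in m, 0 up, 0.006 fully pressed; sprung, 5 N fully down, returns by itself.
- scan_top (a point): Centre of the top of the round white scan button (40 mm across) on top of the reader; pressed straight down.
- goblet: Bystander, to be left alone: stemmed wine glass, 62 mm wide, 140 mm tall, beyond the stand. Origin at the centre of its underside.
- candlestick: Bystander, to be left alone: plated candlestick, 84 mm foot, 148 mm tall, beyond the stand. Origin at the centre of its underside.
- tag_pad: Bystander, to be left alone: pad of blank paper tags 70 x 90 x 14 mm, lying near the crank end of the stand. Origin at the centre of its underside.
- tumbler: Bystander, to be left alone: open glass tumbler, 72 mm wide, 85 mm tall. Origin at the centre of its underside.
- bowl: Bystander, to be left alone: amber glass bowl 170 mm wide, 70 mm tall. Origin at the centre of its underside.
- plate: Bystander, to be left alone: blue china plate 200 mm wide, 20 mm tall. Origin at the centre of its underside.
Things that resemble listed ones, but are neither listed nor needed, are in the scene too. Leave any green or turquoise look-alike of the reader alone. Leave any blue or pink look-alike of the canister alone.

How it is judged:
On the way, in this order (a step that is already met when the one before it is completed fails the run):
1. the label faces the reader's window, canister upright on the disc and at rest (angle between the x axis of canister and the x axis of reader, either way round below 0.14 rad and x of label in the frame of reader above 0.02 m and angle between canister's own z axis and vertical below 0.1 rad and horizontal distance between canister and turntable below 0.02 m and height (world z) of canister between 0.042 and 0.055 m and angular speed of canister below 0.1 rad/s and linear speed of canister below 0.02 m/s), for 0.3 s.
2. the scan button is pressed fully down with the label facing the window (angle between the x axis of canister and the x axis of reader, either way round below 0.14 rad and x of label in the frame of reader above 0.02 m and value of joint scan above 0.0045 m), for 0.05 s.
At the end, for the whole second after the job is handed in: The label points at the reader's window to within 8 degrees (0.14 rad), the canister stands upright and at rest on the turntable within 20 mm of its axis, and the scan button, having been pressed at least 4.5 mm while the label faced the window, is up again (all of step 1 and value of joint scan below 0.0015 m); the robot touches nothing.
It fails at once if the robot touches the canister (contact force between any of the fingers, the arm and canister above 0.5 N).
It fails at once if the robot pushes the turntable disc (contact force between any of the fingers, the arm and turntable above 1 N).
It fails at once if the scan button is pressed while the label does not face the window (value of joint scan above 0.0045 m and not (angle between the x axis of canister and the x axis of reader, either way round below 0.14 rad and x of label in the frame of reader above 0.02 m)).
It fails at once if another thing on the table is shifted by more than 30 mm or tipped over (distance of any of goblet, candlestick, tag_pad, tumbler, bowl, plate from where it was at the start of the episode above 0.03 m or angle between any of goblet, candlestick, tag_pad, tumbler, bowl, plate's own z axis and vertical above 0.4 rad).
It also fails if it takes over 72 s, if anything falls off the work surface, if the arm or the gripper's body presses on something with over 40 N, if the wrist force passes 120 N, or if a joint passes its speed limit or range.

ROBOT

A 6-joint arm with a two-finger parallel gripper is mounted at the origin on the work surface. World frame = base frame: x ahead of the robot, y to its left, z up, the work surface at z = 0. Lengths are in m, angles in rad, forces in N, time in s.
With the tool pointing down it reaches from about 0.275 to 0.825 m from the base axis. Payload 5.2 kg.
Tool frame: the origin (TCP) lies on the front face of the gripper's body, between the roots of the fingers; the fingertips stand 84 mm ahead of it and the grasp point (between the pads) lies 65 mm ahead of it; x points along the fingers, y is the direction in which the jaws open and shut, and the axes are right-handed (so a half turn about x gives the same grasp; the last joint's range is limited). The gripper opens to 93 mm and grips with 3 to 60 N. Pads are 15 mm wide; open, the fingers measure 128 mm over their backs; the gripper's body (75 mm by 188 mm) begins 65 mm behind the grasp point.
Start: joints at [1.085, 0.259, 1.535, -0, 1.348, -0.203], TCP at [0.153, 0.528, 0.303] pointing down, gripper open.
Joint ranges: [-3.14, 3.14], [-0.91, 2.08], [0.19, 2.58], [-1.22, 4.36], [0.22, 2.71], [-3.12, 3.12]. Speed limits (rad/s): [2.57, 2.57, 3.14, 3.14, 3.14, 3.14].

INTERFACE

Orientations are given as a unit quaternion [w, x, y, z].
In Python, from cell import manip, eyes gives the robot as it stands.
- The arm moves only by the tool move_arm, never from a script. Its argument "rows" is a list of rows, each a list of 6 numbers: the shift along the tool's x, y, z in cm, then the turn, a rotation vector about the tool's x, y, z in rad. A call has 1 to 10 rows; each row is the pose to reach, as a shift and turn from the pose commanded when the call began, along the tool's axes at that moment; what a row does not reach only later rows make up. A row lasts 1/12 s, in which the tool goes at most 41.7 mm and 7.16 degrees, less where a joint would pass 70% of its speed; a pose out of reach is approached as far as the arm can. A call with a gripper value outside its range is refused whole. "grip" is the finger opening in cm, from 0 to 9.3, set as the call begins (left out, the last holds). The fingers move at their own pace and stop on an object; "newtons" is the grip in N (left out, the last holds). Time passes only in rows, so rows that repeat a pose let the fingers close. It gives the time, the measured TCP pose, the force and the opening at its end, in the units of the state.
- manip.observe(): the state, without advancing time (a new reading comes with each control period).
- eyes.snapshot(name): name is "side" or "top" or "wrist"; returns (picture, depth): 384x512x3 uint8, red, green, blue; 384x512 float32, m along the optical axis (not along the pixel's ray), 0 where there is no reading.
- eyes.camera_params(name): a dict with "vertical_fov" (degrees; the focal length in pixels is half the picture's height over the tangent of half this angle, whatever the lens; pixels are square), "cx", "cy" (the principal point, pixels), "eye" and "rotation" of the camera in the world. Camera axes: x right, y down, z forward; pixel columns grow to the right and rows downward; lengths in m; the calibration is good to about 2 mm. A picture is of the moment at which its call begins: read the wrist's pose just before it. camera_params takes no time and is no camera call; for the wrist camera it gives the pose at the moment of the call.
- manip.close_job(): hands the job in, once; it reports no verdict.
The state is a dict: "clock": time; "joint_positions": joint angles; "joint_vel": joint speeds; "effort": joint torques, N m; "tool_pos": TCP position; "eef_rot": TCP orientation; "force": force on the tool from outside, world axes, zero at the start; "ft_torque": the same for the moment, N m; "finger_gap": opening from 0.0 (shut) to 1.0 (fully open).
Only numpy, scipy, OpenCV 4.12 (cv2) and the standard library are available. Lean on these libraries where they do the work, as an engineer would, in place of code of your own. Each camera call takes 0.05 s, during which the arm holds its last target.

## Working session

There is one attempt and no reset: what is moved stays moved. The work goes in short steps, Python scripts to look and compute and a tool call to move; the robot and the scene stay as the last step left them, time stands still between calls to the robot, and variables do not carry over. Pictures are saved under pics/ and viewed, and the job is handed in when it is done.

Besides the shell and the picture viewer there is one more tool, called after "Call:" by a JSON object that holds its "api" and its "payload", one argument or row to a line. move_arm: Moves the arm, as the interface text tells. Its arguments: {"type":"object","properties":{"rows":{"type":"array","items":{"type":"array","items":{"type":"number"}}},"grip":{"type":"number"},"newtons":{"type":"number"}},"required":["rows"]}

```bash
mkdir -p pics; ls
python3 - <<'E'
from cell import manip, eyes
import cv2,numpy as np
for n in ["side","top","wrist"]:
    p=eyes.camera_params(n); print(n,p)
    im,d=eyes.snapshot(n); cv2.imwrite(f"pics/{n}0.png",im[:,:,::-1]); np.savez(f"pics/{n}0.npz",im=im,d=d,f=192/np.tan(np.radians(p['vertical_fov']/2)),c=[p['cx'],p['cy']],eye=p['eye'],R=p['rotation'])
print(manip.observe())
E
```

```text
pics
side {'vertical_fov': 42.36925503561897, 'cx': 253.69689697933325, 'cy': 188.73088569578408, 'eye': array([-0.28320355,  1.1927404 ,  1.33239227]), 'rotation': array([ 0.11658335, -0.23390012,  0.87918997, -0.39840187])}
top {'vertical_fov': 55.59341755876878, 'cx': 256.8025913745698, 'cy': 185.9679605144406, 'eye': array([0.32159435, 0.00757239, 1.38501224]), 'rotation': array([ 0.03364091, -0.69949581,  0.71264378, -0.04138543])}
wrist {'vertical_fov': 70.1488376884743, 'cx': 251.40512152540668, 'cy': 190.02508098926944, 'eye': array([0.07698397, 0.54953919, 0.38375809]), 'rotation': array([0.11341218, 0.79197161, 0.59397124, 0.0843612 ])}
{'clock': 0.15, 'joint_positions': array([ 1.08521281e+00,  2.59177615e-01,  1.53578781e+00, -1.03593438e-06,
        1.34798853e+00, -2.02782026e-01]), 'joint_vel': array([-0.00091904, -0.00251342, -0.00311856,  0.00192023,  0.00020358,
       -0.00156188]), 'effort': array([ 9.03647360e-04, -4.37650001e+01, -2.84230757e+01,  7.18493038e-02,
        3.80368426e-02, -7.64238575e-05]), 'tool_pos': array([0.15330949, 0.52790683, 0.30212512]), 'eef_rot': array([ 0.69988733,  0.09919928,  0.70021146, -0.10010565]), 'force': array([ 0.21675732, -0.72088648,  0.35032067]), 'ft_torque': array([-0.0073921 , -0.05017253,  0.01958351]), 'finger_gap': 0.9986035364448401}
```

View pics/top0.png

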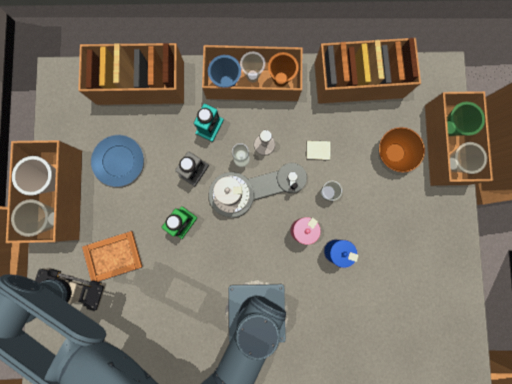

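View pics/side0.png

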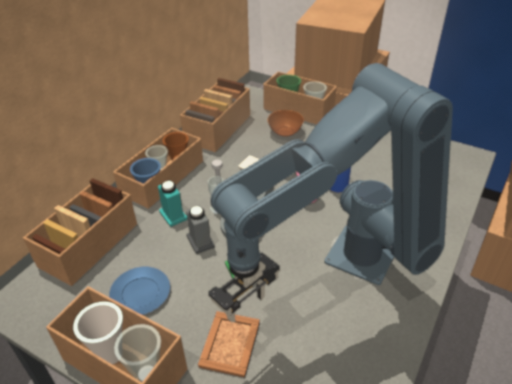

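View pics/wrist0.png

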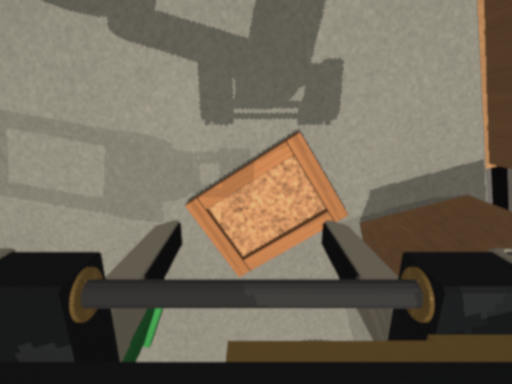

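Readers that could be mistaken for each other are grey (190,167), turquoise (207,121) and green (178,222). I choose grey. The canisters are metal (231,195), pink (307,231) and blue (342,254), and I choose metal. The crank is at about (292,180). I'll check with a close crop.

```bash
cat > h.py <<'E'
import numpy as np,cv2
from scipy.spatial.transform import Rotation as Ro
def load(n):
    z=np.load(f"pics/{n}.npz"); return z['im'],z['d'],float(z['f']),z['c'],z['eye'],Ro.from_quat(np.roll(z['R'],-1)).as_matrix()
def ray(u,v,V): 
    _,_,f,c,e,R=V; return e,R@np.array([(u-c[0])/f,(v-c[1])/f,1])
def onz(u,v,z,V):
    e,d=ray(u,v,V); return e+d*(z-e[2])/d[2]
def bydepth(u,v,V):
    e,d=ray(u,v,V); return e+d*V[1][int(round(v)),int(round(u))]
def proj(p,V):
    _,_,f,c,e,R=V; q=R.T@(np.asarray(p)-e); return f*q[0]/q[2]+c[0],f*q[1]/q[2]+c[1]
def snap(n,name):
    from cell import eyes
    p=eyes.camera_params(n); im,d=eyes.snapshot(n); cv2.imwrite(f"pics/{name}.png",im[:,:,::-1]); np.savez(f"pics/{name}.npz",im=im,d=d,f=192/np.tan(np.radians(p['vertical_fov']/2)),c=[p['cx'],p['cy']],eye=p['eye'],R=p['rotation'])
    return load(name)
E
python3 - <<'E'
from h import *
V=load("top0"); im=V[0]
c=im[140:240,160:350][:,:,::-1]; cv2.imwrite("pics/c0.png",cv2.resize(c,None,fx=4,fy=4,interpolation=cv2.INTER_CUBIC))
for u,v in [(292,172),(292,180),(190,160),(231,190),(280,183),(310,150),(150,280),(110,115),(400,300)]:
    print(u,v,bydepth(u,v,V).round(3))
E
```

```text
292 172 [ 0.511 -0.138  0.066]
292 180 [ 0.481 -0.137  0.067]
190 160 [0.545 0.218 0.161]
231 190 [0.437 0.079 0.185]
280 183 [ 0.474 -0.095  0.043]
310 150 [ 0.602 -0.215  0.015]
150 280 [ 0.125  0.394 -0.   ]
110 115 [ 0.758  0.557 -0.002]
400 300 [ 0.034 -0.532  0.003]
```

View pics/c0.png

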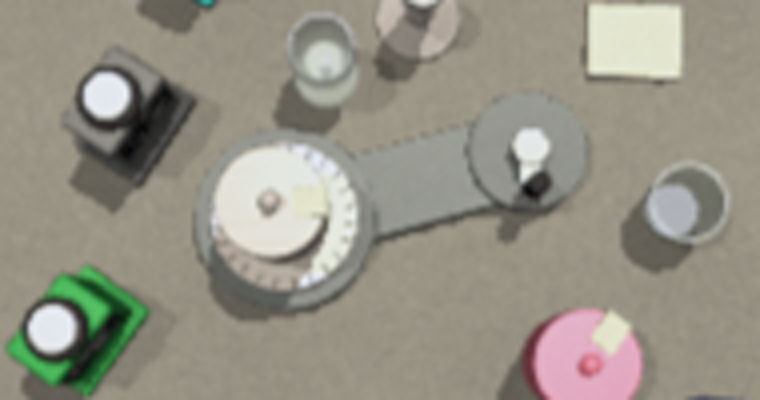

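The crop shows the grey reader at top (188,163) with its dark window side toward the metal canister. The canister's tab is at about (238,190). The crank hub is at about (293,176) and the black handle top at about (294,186).

Run:
```python
from h import *
V=load("top0"); im,d,f,c,e,R=V
uu,vv=np.meshgrid(np.arange(512),np.arange(384))
P=np.stack([(uu-c[0])/f,(vv-c[1])/f,np.ones_like(d)],-1)@R.T*d[...,None]+e
hsv=cv2.cvtColor(im,cv2.COLOR_RGB2HSV)
def cl(name,m):
    n,l,s,cc=cv2.connectedComponentsWithStats(m.astype(np.uint8))
    for i in range(1,n):
        if s[i,4]<5: continue
        k=l==i; print(name,s[i],P[k].mean(0).round(4),'min',P[k].min(0).round(3),'max',P[k].max(0).round(3))
x0=(uu>160)&(uu<350)&(vv>140)&(vv<240)
Z=P[...,2]
cl('lid',x0&(Z>.178)&(Z<.21)&(uu>205))
cl('knob',x0&(Z>.194)&(uu>205))
cl('box',x0&(Z>.12)&(Z<.2)&(uu<205)&(vv<190))
cl('btn',x0&(Z>.1)&(im.min(2)>170)&(uu<205)&(vv<190))
cl('handle',x0&(Z>.1)&(Z<.14)&(uu>270))
cl('arm',x0&(Z>.058)&(Z<.1)&(uu>270)&(uu<305))
cl('crankdisc',x0&(Z>.03)&(Z<.06)&(uu>275)&(uu<310))
cl('disc',x0&(Z>.044)&(Z<.055)&(uu<260))
np.set_printoptions(linewidth=250)
print((Z[182:212,212:250:1]*1000).astype(int)[::2,::2])
print((Z[168:194,284:304]*1000).astype(int))
cl('tab',x0&(Z>.178)&(hsv[...,1]>50)&(uu>225)&(uu<250))
print(hsv[185:196,228:244,1])
```

```text
lid [213 176  29  28 597] [0.4389 0.0918 0.1835] min [0.395 0.046 0.178] max [0.485 0.139 0.206]
knob [224 187   6   5  25] [0.4346 0.0887 0.2495] min [0.322 0.008 0.194] max [0.446 0.101 1.385]
box [175 151  26  28 416] [0.532  0.2288 0.1472] min [0.488 0.188 0.12 ] max [0.581 0.274 0.167]
btn [181 158  11  11  97] [0.5337 0.2314 0.1615] min [0.517 0.214 0.154] max [0.551 0.249 0.167]
handle [291 182   7   7  38] [ 0.4568 -0.1368  0.1217] min [ 0.447 -0.148  0.101] max [ 0.468 -0.127  0.13 ]
handle [293 217  27  23 486] [ 0.3055 -0.1726  0.1353] min [ 0.27  -0.217  0.105] max [ 0.345 -0.128  0.14 ]
arm [288 172   9  18  89] [ 0.4889 -0.1365  0.0662] min [ 0.447 -0.153  0.058] max [ 0.511 -0.123  0.091]
arm [291 219   7  20  24] [ 0.3062 -0.1335  0.0812] min [ 0.273 -0.151  0.058] max [ 0.339 -0.129  0.098]
crankdisc [276 162  31  30 578] [ 0.4995 -0.136   0.04  ] min [ 0.443 -0.193  0.03 ] max [ 0.553 -0.081  0.059]
crankdisc [291 220   5   9   9] [ 0.3218 -0.1355  0.0454] min [ 0.307 -0.146  0.032] max [ 0.336 -0.129  0.058]
crankdisc [292 235   4   5   5] [ 0.2746 -0.1375  0.0468]
[... 4173 characters left out ...]
 -4   -5    0   -2   -5    0   -6]
 [   1    3   -1    1    6    3   -5   -2    2    3    0    0   -8    0    0    3   -1    2   -1    2]]
[[ 9  9  8  7  6  6  7  6  6  4  3  4 15 15 11  8]
 [ 8  7  7  6  6 11 15 12 11 13 12 11 19 23 11  8]
 [14  8  7  6  8 21 29 28 27 29 28 26 28 33 15  9]
 [25 16 16  7 10 21 27 29 28 29 28 27 28 32 15  9]
 [30 28 26 17 11 21 29 30 29 28 28 26 28 30 15  8]
 [28 27 27 24 14 21 27 29 28 27 27 29 29 34 20 11]
 [27 26 27 18 12 21 26 27 27 27 27 28 29 34 22 13]
 [24 24 20 10 11 22 27 27 25 27 27 27 30 31 21 11]
 [18 18 10  9 10 19 25 24 24 28 29 30 32 33 21 12]
 [17 11 10  9 10 15 17 16 16 20 17 15 22 34 21 12]
 [13 13 13 13 11 12 10 10  9  9  9 16 25 34 16  9]]
```

Run:
```python
from h import *
V=load("top0"); im,d,f,c,e,R=V
uu,vv=np.meshgrid(np.arange(512),np.arange(384))
P=np.stack([(uu-c[0])/f,(vv-c[1])/f,np.ones_like(d)],-1)@R.T*d[...,None]+e
Z=P[...,2]; hsv=cv2.cvtColor(im,cv2.COLOR_RGB2HSV)
def circ(m,z,name):
    cs,_=cv2.findContours(m.astype(np.uint8),cv2.RETR_EXTERNAL,cv2.CHAIN_APPROX_NONE)
    k=max(cs,key=cv2.contourArea); (u,v),r=cv2.minEnclosingCircle(k)
    ys,xs=np.nonzero(m); u2,v2=xs.mean(),ys.mean()
    print(name,(round(u,1),round(v,1)),onz(u,v,z,V).round(4),'cent',(u2.round(1),v2.round(1)),onz(u2,v2,z,V).round(4),'diam px->m',2*r*(e[2]-z)/f, 'area diam',2*np.sqrt(m.sum()/np.pi)*(e[2]-z)/f)
    return onz(u2,v2,z,V)
w=lambda a,b,c_,d_:(uu>=a)&(uu<b)&(vv>=c_)&(vv<d_)
lid=circ(w(205,250,170,210)&(Z>.172)&(Z<.21),.182,'lid')
h=circ(w(285,305,178,194)&(Z>.114)&(Z<.135),.126,'handle')
hub=circ(w(285,300,168,180)&(Z>.058)&(Z<.08),.066,'hubpart')
cd=circ(w(270,312,158,195)&(Z>.03),.040,'crankround')
b=circ(w(175,203,150,180)&(Z>.1)&(Z<.2)&(im.min(2)>170),.161,'btn')
m=w(228,245,183,200)&(hsv[...,1]>=20)&(Z>.172)
m=m&(uu>=233)&(uu<=241)
tab=circ(m,.183,'tab')
a=lambda p:np.degrees(np.arctan2(p[1],p[0]))
print('tab ang',a(tab-lid),np.linalg.norm((tab-lid)[:2]),'btn',a(b-lid),np.linalg.norm((b-lid)[:2]))
print('hub-handle',h-hub,'hub-lid',lid-hub)
# disc centre from stand round-end outer outline
for th in np.linspace(0,360,0):pass
m=w(205,256,168,222)&(Z>.02)&(Z<.06)|w(205,250,170,210)&(Z>.1)
cs,_=cv2.findContours(m.astype(np.uint8),cv2.RETR_EXTERNAL,cv2.CHAIN_APPROX_NONE)
k=max(cs,key=cv2.contourArea); print(cv2.minEnclosingCircle(k))
# reader box top
for name,mm,z in(('box',w(170,206,145,190)&(Z>.13)&(Z<.2),.14),):
    cs,_=cv2.findContours(mm.astype(np.uint8),cv2.RETR_EXTERNAL,cv2.CHAIN_APPROX_NONE)
    k=max(cs,key=cv2.contourArea)[:,0]; W=np.array([onz(u,v,z,V)[:2] for u,v in k],np.float32); print(name,cv2.minAreaRect(W))
from cell import manip
s=manip.observe(); print(Ro.from_quat(np.roll(s['eef_rot'],-1)).as_matrix().round(3))
```

```text
lid (227.2, 189.5) [0.4397 0.0915 0.182 ] cent (np.float64(227.2), np.float64(189.7)) [0.439  0.0917 0.182 ] diam px->m 0.09396014225306384 area diam 0.09220354590654885
handle (294.0, 184.9) [ 0.457  -0.1372  0.126 ] cent (np.float64(294.1), np.float64(184.8)) [ 0.4574 -0.1374  0.126 ] diam px->m 0.02137251912617496 area diam 0.022065146105739442
hubpart (292.0, 176.0) [ 0.4963 -0.1376  0.066 ] cent (np.float64(291.9), np.float64(175.7)) [ 0.4976 -0.1374  0.066 ] diam px->m 0.03239293924425536 area diam 0.03243552758683743
crankround (290.7, 177.1) [ 0.4956 -0.1354  0.04  ] cent (np.float64(290.4), np.float64(177.0)) [ 0.4962 -0.1345  0.04  ] diam px->m 0.11428710354542694 area diam 0.11350893664891494
btn (186.1, 163.4) [0.5334 0.2315 0.161 ] cent (np.float64(186.1), np.float64(163.3)) [0.5338 0.2315 0.161 ] diam px->m 0.036790185772852604 area diam 0.03734852835011576
tab (237.4, 189.6) [0.4386 0.0577 0.183 ] cent (np.float64(237.2), np.float64(190.2)) [0.4368 0.0585 0.183 ] diam px->m 0.033709317389288264 area diam 0.030253994520455903
tab ang -93.79194291392258 0.03326758997737884 btn 55.873722811833765 0.16896493902919232
hub-handle [-4.01928053e-02  2.18697461e-05  6.00000000e-02] hub-lid [-0.05862694  0.22910974  0.116     ]
((233.91578674316406, 191.8894805908203), 26.401229858398438)
box ((0.5346588492393494, 0.23176135122776031), (0.0610087513923645, 0.08301488310098648), 56.294830322265625)
[[-0.001  0.279  0.96 ]
 [-0.001  0.96  -0.279]
 [-1.    -0.001 -0.   ]]
```

Everything agrees with the given sizes: hub to handle is 40.2 mm, hub to canister 236 mm, lid 93 mm, handle 22 mm. The canister label points at about -92° and the reader at about +56°, so the canister needs +148°. That is about 740° of crank, counter-clockwise. First I move up and over.

Call:
{"api": "move_arm", "payload": {
  "rows": [
    [-4, 0, 0, 0, 0, 0],
    [-8, 0, 0, 0, 0, 0],
    [-11, 0, 0, 0, 0, 0],
    [-11, -3, 2.6, 0.07, 0, 0],
    [-11, -6, 5.2, 0.14, 0, 0],
    [-11, -9, 7.8, 0.21, 0, 0],
    [-11, -12, 10.3, 0.28, 0, 0],
    [-11, -15, 12.9, 0.35, 0, 0],
    [-11, -18, 15.5, 0.42, 0, 0],
    [-11, -21, 18.1, 0.49, 0, 0]
  ],
  "grip": 9.3,
  "newtons": 30
}}

```text
clock: 0.98
tool_pos: [0.2686, 0.2743, 0.4126]
eef_rot: [0.655, 0.267, 0.655, -0.267]
force: [0.8, 0.1, 0.9]
finger_gap: 0.997
```

```bash
cat >> h.py <<'E'
def to(x,y,z,head):
    """tool-frame shift cm + rotvec to reach TCP world pose, tool x down, tool y heading deg"""
    from cell import manip
    s=manip.observe(); R=Ro.from_quat(np.roll(s['eef_rot'],-1)).as_matrix(); h=np.radians(head)
    Y=np.array([np.cos(h),np.sin(h),0]);X=np.array([0,0,-1.]);T=np.stack([X,Y,np.cross(X,Y)],1)
    print('t',round(s['clock'],2),'at',s['tool_pos'].round(4),'y-axis',R[:,1].round(3),'F',s['force'].round(1),'gap',round(s['finger_gap'],3))
    print('shift cm',(R.T@(np.array([x,y,z])-s['tool_pos'])*100).round(2),'rot',Ro.from_matrix(R.T@T).as_rotvec().round(3))
E
python3 -c "
from h import *
to(.457,-.1375,.31,0)"
```

```text
t 0.98 at [0.2686 0.2743 0.4126] y-axis [0.7   0.714 0.   ] F [0.8 0.1 0.9] gap 0.997
shift cm [ 10.27 -16.22  42.28] rot [ 0.795  0.    -0.   ]
```

Call:
{"api": "move_arm", "payload": {
  "rows": [
    [0, -1.4, 3.6, 0.07, 0, 0],
    [0, -2.8, 7.2, 0.14, 0, 0],
    [0, -4.2, 10.8, 0.21, 0, 0],
    [0, -5.6, 14.4, 0.28, 0, 0],
    [0, -7, 18, 0.35, 0, 0],
    [0, -8.4, 21.6, 0.42, 0, 0],
    [0, -9.7, 25.2, 0.5, 0, 0],
    [0, -11.1, 28.8, 0.58, 0, 0],
    [0, -12.4, 32.4, 0.66, 0, 0],
    [0, -13.8, 36, 0.73, 0, 0]
  ]
}}

```text
clock: 1.82
tool_pos: [0.4303, -0.0761, 0.4126]
eef_rot: [0.516, 0.484, 0.516, -0.484]
force: [1.3, 0.1, -0.2]
finger_gap: 0.998
```

```bash
python3 -c "
from h import *
to(.457,-.1375,.28,0)"
```

```text
t 1.82 at [ 0.4303 -0.0761  0.4126] y-axis [0.998 0.063 0.   ] F [ 1.3  0.1 -0.2] gap 0.998
shift cm [13.26  2.27  6.3 ] rot [ 0.063 -0.    -0.   ]
```

Call:
{"api": "move_arm", "payload": {
  "rows": [
    [3, 1.1, 3.1, 0.03, 0, 0],
    [6, 2.3, 6.3, 0.063, 0, 0],
    [10, 2.3, 6.3, 0.063, 0, 0],
    [13.2, 2.3, 6.3, 0.063, 0, 0],
    [13.2, 2.3, 6.3, 0.063, 0, 0],
    [13.2, 2.3, 6.3, 0.063, 0, 0]
  ],
  "grip": 6.5
}}

```text
clock: 2.32
tool_pos: [0.4564, -0.135, 0.2796]
eef_rot: [0.499, 0.498, 0.503, -0.499]
force: [0.2, 0.3, 1.4]
finger_gap: 0.703
```

```bash
python3 -c "
from h import *
V=snap('wrist','w1')
to(.457,-.1375,.168,0)
print(proj((.457,-.1375,.126),V),proj((.497,-.1375,.066),V))"
```

```text
t 2.37 at [ 0.4575 -0.1354  0.2817] y-axis [1.    0.005 0.   ] F [ 0.3 -0.4  0.9] gap 0.698
shift cm [11.37 -0.06  0.21] rot [ 0.005 -0.    -0.   ]
(np.float64(254.44032291478518), np.float64(202.8579281902103)) (np.float64(289.8701961229157), np.float64(185.72403159661994))
```

View pics/w1.png

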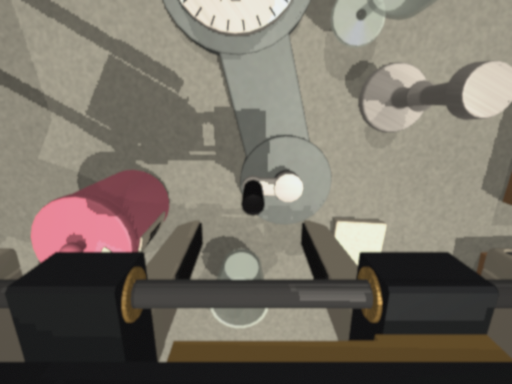

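The wrist view shows the handle top at about (253,203) and the hub at (290,187). Both match the projections within 1–2 px. I descend and close.

Call:
{"api": "move_arm", "payload": {
  "rows": [
    [3, 0, 0.2, 0, 0, 0],
    [6, 0, 0.2, 0, 0, 0],
    [9, 0, 0.2, 0, 0, 0],
    [11.2, 0, 0.2, 0, 0, 0],
    [11.2, 0, 0.2, 0, 0, 0],
    [11.2, 0, 0.2, 0, 0, 0]
  ]
}}

```text
clock: 2.87
tool_pos: [0.4584, -0.1376, 0.1706]
eef_rot: [0.502, 0.499, 0.501, -0.498]
force: [0.6, 0.5, 1.0]
finger_gap: 0.704
```

Call:
{"api": "move_arm", "payload": {
  "rows": [
    [0, 0, 0, 0, 0, 0],
    [0, 0, 0, 0, 0, 0],
    [0, 0, 0, 0, 0, 0],
    [0, 0, 0, 0, 0, 0],
    [0, 0, 0, 0, 0, 0],
    [0, 0, 0, 0, 0, 0]
  ],
  "grip": 1.5,
  "newtons": 25
}}

```text
clock: 3.37
tool_pos: [0.4575, -0.1375, 0.1692]
eef_rot: [0.502, 0.499, 0.501, -0.499]
force: [0.4, 0.6, -0.6]
finger_gap: 0.317
```

```bash
python3 -c "
from h import *
to(.457,-.1375,.168,0)
# rows for circle, crank CCW from 180deg; tool y=+X, tool z=-Y ; 15 deg per row
for s in (0,150,300,450,600):
    a0=np.radians(180+s)
    print(s,[[0,round(4*(np.cos(a)-np.cos(a0)),2),round(-4*(np.sin(a)-np.sin(a0)),2),0,0,0] for a in a0+np.radians(15)*np.arange(1,11)])
"
```

```text
t 3.37 at [ 0.4575 -0.1375  0.1692] y-axis [1.    0.005 0.001] F [ 0.4  0.6 -0.6] gap 0.317
shift cm [ 0.12 -0.05 -0.  ] rot [ 0.005  0.    -0.001]
0 [[0, np.float64(0.14), np.float64(1.04), 0, 0, 0], [0, np.float64(0.54), np.float64(2.0), 0, 0, 0], [0, np.float64(1.17), np.float64(2.83), 0, 0, 0], [0, np.float64(2.0), np.float64(3.46), 0, 0, 0], [0, np.float64(2.96), np.float64(3.86), 0, 0, 0], [0, np.float64(4.0), np.float64(4.0), 0, 0, 0], [0, np.float64(5.04), np.float64(3.86), 0, 0, 0], [0, np.float64(6.0), np.float64(3.46), 0, 0, 0], [0, np.float64(6.83), np.float64(2.83), 0, 0, 0], [0, np.float64(7.46), np.float64(2.0), 0, 0, 0]]
150 [[0, np.float64(0.4), np.float64(-0.96), 0, 0, 0], [0, np.float64(0.54), np.float64(-2.0), 0, 0, 0], [0, np.float64(0.4), np.float64(-3.04), 0, 0, 0], [0, np.float64(0.0), np.float64(-4.0), 0, 0, 0], [0, np.float64(-0.64), np.float64(-4.83), 0, 0, 0], [0, np.float64(-1.46), np.float64(-5.46), 0, 0, 0], [0, np.float64(-2.43), np.float64(-5.86), 0, 0, 0], [0, np.float64(-3.46), np.float64(-6.0), 0, 0, 0], [0, np.float64(-4.5), np.float64(-5.86), 0, 
[... 887 characters left out ...]
64(3.86), np.float64(-5.04), 0, 0, 0], [0, np.float64(3.46), np.float64(-6.0), 0, 0, 0], [0, np.float64(2.83), np.float64(-6.83), 0, 0, 0], [0, np.float64(2.0), np.float64(-7.46), 0, 0, 0]]
600 [[0, np.float64(-0.96), np.float64(-0.4), 0, 0, 0], [0, np.float64(-2.0), np.float64(-0.54), 0, 0, 0], [0, np.float64(-3.04), np.float64(-0.4), 0, 0, 0], [0, np.float64(-4.0), np.float64(0.0), 0, 0, 0], [0, np.float64(-4.83), np.float64(0.64), 0, 0, 0], [0, np.float64(-5.46), np.float64(1.46), 0, 0, 0], [0, np.float64(-5.86), np.float64(2.43), 0, 0, 0], [0, np.float64(-6.0), np.float64(3.46), 0, 0, 0], [0, np.float64(-5.86), np.float64(4.5), 0, 0, 0], [0, np.float64(-5.46), np.float64(5.46), 0, 0, 0]]
```

The gripper is still closing (29 mm), so I wait a little longer.

Call:
{"api": "move_arm", "payload": {
  "rows": [
    [0, 0, 0, 0, 0, 0],
    [0, 0, 0, 0, 0, 0],
    [0, 0, 0, 0, 0, 0],
    [0, 0, 0, 0, 0, 0]
  ]
}}

```text
clock: 3.7
tool_pos: [0.457, -0.1374, 0.1688]
eef_rot: [0.501, 0.499, 0.501, -0.499]
force: [-3.6, -0.0, 4.6]
finger_gap: 0.231
```

Call:
{"api": "move_arm", "payload": {
  "rows": [
    [0, 0.14, 1.04, 0, 0, 0],
    [0, 0.54, 2.0, 0, 0, 0],
    [0, 1.17, 2.83, 0, 0, 0],
    [0, 2.0, 3.46, 0, 0, 0],
    [0, 2.96, 3.86, 0, 0, 0],
    [0, 4.0, 4.0, 0, 0, 0],
    [0, 4.0, 4.0, 0, 0, 0]
  ]
}}

```text
clock: 4.28
tool_pos: [0.4998, -0.1776, 0.1689]
eef_rot: [0.502, 0.499, 0.501, -0.498]
force: [2.5, -0.3, 3.9]
finger_gap: 0.229
```

```bash
python3 -c "
from h import *
to(.497,-.1775,.168,0)
snap('top','t1')"
```

```text
t 4.28 at [ 0.4998 -0.1776  0.1689] y-axis [1.    0.005 0.002] F [ 2.5 -0.3  3.9] gap 0.229
shift cm [ 0.09 -0.28 -0.01] rot [ 0.005  0.    -0.002]
```

View pics/t1.png

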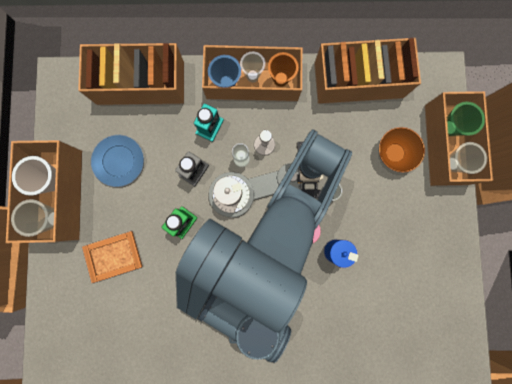

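The canister followed the crank: its tab has turned slightly counter-clockwise, now at about (239,188). Forces are low, so I continue.

Call:
{"api": "move_arm", "payload": {
  "rows": [
    [0, 1.04, -0.14, 0, 0, 0],
    [0, 2.0, -0.54, 0, 0, 0],
    [0, 2.83, -1.17, 0, 0, 0],
    [0, 3.46, -2.0, 0, 0, 0],
    [0, 3.86, -2.96, 0, 0, 0],
    [0, 4.0, -4.0, 0, 0, 0],
    [0, 3.86, -5.04, 0, 0, 0],
    [0, 3.46, -6.0, 0, 0, 0],
    [0, 2.83, -6.83, 0, 0, 0],
    [0, 2.0, -7.46, 0, 0, 0]
  ]
}}

```text
clock: 5.17
tool_pos: [0.5176, -0.1027, 0.1688]
eef_rot: [0.503, 0.498, 0.501, -0.499]
force: [-1.7, -9.5, 0.9]
finger_gap: 0.232
```

Call:
{"api": "move_arm", "payload": {
  "rows": [
    [0, -0.96, -0.4, 0, 0, 0],
    [0, -2.0, -0.54, 0, 0, 0],
    [0, -3.04, -0.4, 0, 0, 0],
    [0, -4.0, 0, 0, 0, 0],
    [0, -4.83, 0.64, 0, 0, 0],
    [0, -5.46, 1.46, 0, 0, 0],
    [0, -5.86, 2.43, 0, 0, 0],
    [0, -6.0, 3.46, 0, 0, 0],
    [0, -5.86, 4.5, 0, 0, 0],
    [0, -5.46, 5.46, 0, 0, 0]
  ]
}}

```text
clock: 6.0
tool_pos: [0.4624, -0.1584, 0.1688]
eef_rot: [0.501, 0.499, 0.501, -0.499]
force: [3.7, 5.3, 4.0]
finger_gap: 0.23
```

Call:
{"api": "move_arm", "payload": {
  "rows": [
    [0, 0.63, 0.83, 0, 0, 0],
    [0, 1.46, 1.46, 0, 0, 0],
    [0, 2.43, 1.86, 0, 0, 0],
    [0, 3.46, 2.0, 0, 0, 0],
    [0, 4.5, 1.86, 0, 0, 0],
    [0, 5.46, 1.46, 0, 0, 0],
    [0, 6.29, 0.83, 0, 0, 0],
    [0, 6.93, 0, 0, 0, 0],
    [0, 7.33, -0.96, 0, 0, 0],
    [0, 7.46, -2.0, 0, 0, 0]
  ]
}}

```text
clock: 6.83
tool_pos: [0.5373, -0.1386, 0.1687]
eef_rot: [0.501, 0.498, 0.501, -0.5]
force: [-4.5, -1.9, 7.4]
finger_gap: 0.229
```

```bash
python3 -c "
from h import *
to(.537,-.1375,.168,0)"
```

```text
t 6.83 at [ 0.5373 -0.1386  0.1687] y-axis [ 1.     0.005 -0.003] F [-4.5 -1.9  7.4] gap 0.229
shift cm [ 0.07 -0.03 -0.11] rot [0.005 0.002 0.003]
```

Call:
{"api": "move_arm", "payload": {
  "rows": [
    [0, -0.14, -1.04, 0, 0, 0],
    [0, -0.54, -2.0, 0, 0, 0],
    [0, -1.17, -2.83, 0, 0, 0],
    [0, -2.0, -3.46, 0, 0, 0],
    [0, -2.96, -3.86, 0, 0, 0],
    [0, -4.0, -4.0, 0, 0, 0],
    [0, -5.04, -3.86, 0, 0, 0],
    [0, -6.0, -3.46, 0, 0, 0],
    [0, -6.83, -2.83, 0, 0, 0],
    [0, -7.46, -2.0, 0, 0, 0]
  ]
}}

```text
clock: 7.67
tool_pos: [0.462, -0.1174, 0.1689]
eef_rot: [0.501, 0.499, 0.501, -0.498]
force: [7.0, -0.8, -0.7]
finger_gap: 0.231
```

Call:
{"api": "move_arm", "payload": {
  "rows": [
    [0, 0, 0, 0, 0, 0],
    [0, 0, 0, 0, 0, 0]
  ]
}}

```text
clock: 7.83
tool_pos: [0.4618, -0.1182, 0.1688]
eef_rot: [0.501, 0.499, 0.501, -0.499]
force: [0.7, -2.8, 3.4]
finger_gap: 0.233
```

```bash
python3 -c "
from h import *
to(.497-.0346,-.1175,.168,0)
V=snap('top','t2'); c=V[0][145:220,165:265,::-1]
cv2.imwrite('pics/t2c.png',cv2.resize(c,None,fx=7,fy=7,interpolation=cv2.INTER_CUBIC))"
```

```text
t 7.83 at [ 0.4618 -0.1182  0.1688] y-axis [ 1.     0.004 -0.001] F [ 0.7 -2.8  3.4] gap 0.233
shift cm [ 0.08  0.06 -0.07] rot [0.004 0.    0.001]
```

View pics/t2c.png

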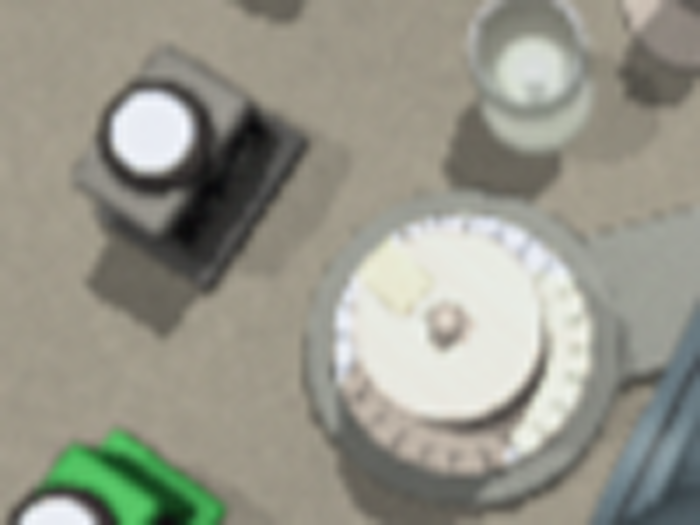

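The tab is at crop (398,275), about px (221.9,184.3), pointing nearly at the reader. I'll measure the angle, from both the tab centroid and the tab edges.

```bash
cat >> h.py <<'E'
def meas(V,show=True):
    im,d,f,c,e,R=V
    uu,vv=np.meshgrid(np.arange(512),np.arange(384))
    P=np.stack([(uu-c[0])/f,(vv-c[1])/f,np.ones_like(d)],-1)@R.T*d[...,None]+e
    hsv=cv2.cvtColor(im,cv2.COLOR_RGB2HSV)
    m=(uu>=205)&(uu<250)&(vv>=170)&(vv<210)&(P[...,2]>.172)&(P[...,2]<.215)
    ys,xs=np.nonzero(m); lid=onz(xs.mean(),ys.mean(),.182,V)[:2]
    S=hsv[...,1].astype(float); X=np.array([onz(u,v,.183,V)[:2] for u,v in zip(xs,ys)])-lid
    s=S[ys,xs]; r=np.hypot(*X.T)
    k=(r>.018)&(r<.043)&(s>=19)
    b=np.zeros((384,512),np.uint8); b[ys[k],xs[k]]=1
    n,l,st,cc=cv2.connectedComponentsWithStats(b)
    i=1+np.argmax(st[1:,4]); kk=k.copy(); kk[k]=l[ys[k],xs[k]]==i
    w=s[kk]-12; t=(X[kk]*w[:,None]).sum(0)/w.sum()
    pts=np.column_stack([xs[kk],ys[kk]]).astype(np.float32)
    Wp=(X[kk]).astype(np.float32)
    print('lid',lid.round(4),'tab n',kk.sum(),'r',np.hypot(*t).round(4),'ang',np.degrees(np.arctan2(t[1],t[0])).round(1),'rect',cv2.minAreaRect(Wp))
    return lid
E
python3 -c "
from h import *
meas(load('top0'));meas(load('t1'));V=load('t2');meas(V)
hsv=cv2.cvtColor(V[0],cv2.COLOR_RGB2HSV); print(hsv[178:192,213:230,1])"
```

```text
lid [0.439  0.0917] tab n 54 r 0.0312 ang -92.7 rect ((-0.003288382664322853, -0.030961675569415092), (0.02320248819887638, 0.0233430415391922), 89.1829833984375)
lid [0.4385 0.0921] tab n 44 r 0.0309 ang -74.3 rect ((0.008248995989561081, -0.030259806662797928), (0.019412904977798462, 0.02371319942176342), 25.6735897064209)
lid [0.4363 0.0879] tab n 54 r 0.0287 ang 51.2 rect ((0.019273322075605392, 0.022645186632871628), (0.025357123464345932, 0.023865703493356705), 52.57150650024414)
[[34 35 26 13 13 11 14 14  5  3  1  2  3  4  7  8 10]
 [35 29 16 11 10 13 20 26  2  7 15 10  9 10  9  8 10]
 [29 16 13 11 11 18 30 25 14 11 12 11  9  9  9  8  8]
 [17 13 13 13 16 25 25 24 22 20 14 11 11  9  9  9  8]
 [15 11 13 17 26 24 25 24 24 23 18 13 11 10 10  9  9]
 [13 11 12 21 23 23 24 24 24 23 22 21 19 11 11  9  9]
 [14 13  5 13 22 24 24 23 23 24 24 23 25 20 11 11 10]
 [15  9  6  8 21 25 25 24 24 25 23 23 24 24 11  9 10]
 [11  8  8  4 12 24 27 25 25 27 25 24 26 18 10  9 10]
 [ 9 10  3  6  9 11 26 28 25 25 25 24 18  9  9  9  9]
 [ 7 11  6  8  9  9 13 27 27 26 31 17  9 13 17 21 19]
 [10 10  9  9  9 10  8 14 23 28 31 10 14 18 26 28 29]
 [11 10  4 10  9  9  9  9 11 12 10  8 14 21 29 24 27]
 [ 9 11  5 11 10  9 10 10  9  9  9  8  8 19 28 25 28]]
```

Estimates of the label's present angle range from 46° to 52°, against 56° wanted. I turn 30° more crank (+6°), then release and look closely.

Call:
{"api": "move_arm", "payload": {
  "rows": [
    [0, -0.22, 0.49, 0, 0, 0],
    [0, -0.4, 0.96, 0, 0, 0],
    [0, -0.5, 1.48, 0, 0, 0],
    [0, -0.54, 2.0, 0, 0, 0],
    [0, -0.54, 2.0, 0, 0, 0],
    [0, -0.54, 2.0, 0, 0, 0]
  ]
}}

```text
clock: 8.38
tool_pos: [0.4569, -0.1372, 0.1688]
eef_rot: [0.501, 0.499, 0.502, -0.499]
force: [0.1, -0.9, 5.3]
finger_gap: 0.233
```

Call:
{"api": "move_arm", "payload": {
  "rows": [
    [0, 0, 0, 0, 0, 0],
    [0, 0, 0, 0, 0, 0],
    [0, 0, 0, 0, 0, 0],
    [0, 0, 0, 0, 0, 0],
    [0, 0, 0, 0, 0, 0],
    [0, 0, 0, 0, 0, 0]
  ],
  "grip": 6.5
}}

```text
clock: 8.88
tool_pos: [0.4571, -0.1373, 0.1685]
eef_rot: [0.501, 0.499, 0.502, -0.499]
force: [0.5, 1.0, -0.0]
finger_gap: 0.61
```

Call:
{"api": "move_arm", "payload": {
  "rows": [
    [-3, 0, 0, 0, 0, 0],
    [-7, 0, 0, 0, 0, 0],
    [-11, 0, 0, 0, 0, 0],
    [-15, 0, 0, 0, 0, 0],
    [-19, 0, 0, 0, 0, 0],
    [-23, 0, 0, 0, 0, 0]
  ]
}}

```text
clock: 9.38
tool_pos: [0.4568, -0.1371, 0.4008]
eef_rot: [0.501, 0.499, 0.501, -0.499]
force: [1.1, -0.6, -1.1]
finger_gap: 0.703
```

```bash
python3 -c "
from h import *
to(.534,.2315,.40,0)
meas(snap('top','t3'))
V=snap('wrist','w3')"
```

```text
t 9.38 at [ 0.4568 -0.1371  0.4008] y-axis [1.    0.005 0.   ] F [ 1.1 -0.6 -1.1] gap 0.703
shift cm [  0.08   7.91 -36.82] rot [ 0.005  0.    -0.   ]
lid [0.4364 0.0877] tab n 51 r 0.0294 ang 56.8 rect ((0.016336804255843163, 0.025046456605196), (0.02503625676035881, 0.021145464852452278), 55.28921127319336)
```

View pics/w3.png

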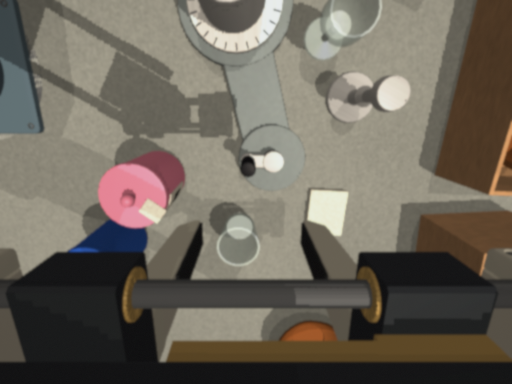

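The canister's label now measures 55–57°, target 56°. I move the wrist over the canister and reader for a close confirmation.

Call:
{"api": "move_arm", "payload": {
  "rows": [
    [-1, 0.4, -3, 0, 0, 0],
    [-2, 0.8, -6, 0, 0, 0],
    [-3, 1.2, -9, 0, 0, 0],
    [-4, 1.6, -12, 0, 0, 0],
    [-4, 2, -15, 0, 0, 0],
    [-4, 2.4, -18, 0, 0, 0],
    [-4, 2.7, -21, 0, 0, 0],
    [-4, 2.8, -23, 0, 0, 0],
    [-4, 2.8, -23, 0, 0, 0],
    [-4, 2.8, -23, 0, 0, 0]
  ]
}}

```text
clock: 10.32
tool_pos: [0.4839, 0.0935, 0.4379]
eef_rot: [0.502, 0.498, 0.502, -0.499]
force: [0.0, 0.5, -0.8]
finger_gap: 0.701
```

```bash
python3 -c "
from h import *
to(.534,.2315,.40,0)
V=snap('wrist','w4')"
```

```text
t 10.32 at [0.4839 0.0935 0.4379] y-axis [ 1.     0.008 -0.001] F [ 0.   0.5 -0.8] gap 0.701
shift cm [  3.78   5.12 -13.77] rot [0.008 0.    0.001]
```

View pics/w4.png

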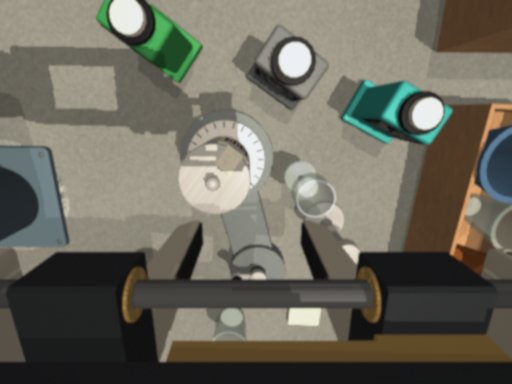

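```bash
python3 -c "
from h import *
V=load('w4'); c=V[0][15:225,170:340,::-1]
c=cv2.resize(c[90:210,0:120],None,fx=5,fy=5,interpolation=cv2.INTER_CUBIC)
cv2.imwrite('pics/w4c.png',cv2.convertScaleAbs(c,alpha=1.2))"
```

```text
(no output)
```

View pics/w4c.png

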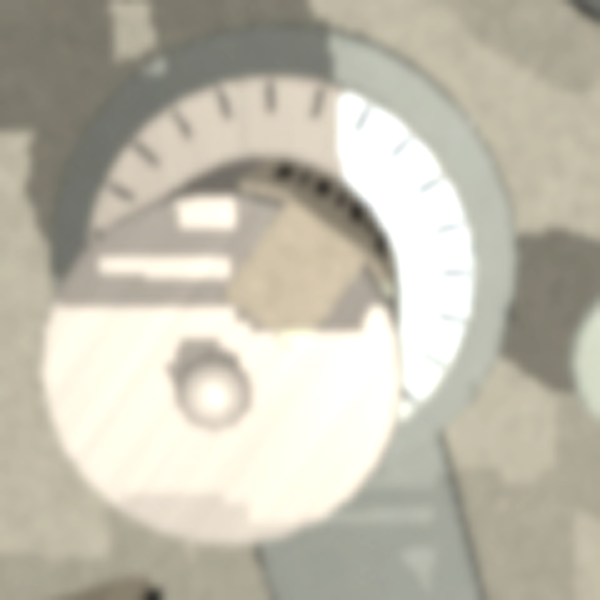

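In the wrist crop the tab's side and outer edges give 54–56.5°, against 56° for the reader from both its box edges and its button. The label is aligned. Next I measure the button top.

```bash
python3 -c "
from h import *
for n in ('w4','t3'):
    V=load(n); im,d,f,c,e,R=V
    uu,vv=np.meshgrid(np.arange(512),np.arange(384))
    P=np.stack([(uu-c[0])/f,(vv-c[1])/f,np.ones_like(d)],-1)@R.T*d[...,None]+e
    w=(uu>265)&(uu<330)&(vv>30)&(vv<95) if n=='w4' else (uu>178)&(uu<197)&(vv>153)&(vv<174)
    m=w&(im.min(2)>170)&(P[...,2]>.13)
    ys,xs=np.nonzero(m); q=onz(xs.mean(),ys.mean(),.164,V)
    print(n,m.sum(),np.median(P[m],0).round(4),q.round(4))
to(.534,.232,.30,0)
"
```

```text
w4 885 [0.5326 0.2304 0.1618] [0.5323 0.23   0.164 ]
t3 103 [0.5339 0.2316 0.1618] [0.5332 0.2311 0.164 ]
t 10.37 at [0.484  0.0926 0.438 ] y-axis [ 1.     0.006 -0.001] F [-0.3 -0.1 -0.5] gap 0.7
shift cm [ 13.79   5.1  -13.92] rot [0.006 0.001 0.001]
```

Call:
{"api": "move_arm", "payload": {
  "rows": [
    [0, 1.2, -3.5, 0, 0, 0],
    [0, 2.4, -7, 0, 0, 0],
    [0, 3.6, -10.5, 0, 0, 0],
    [0, 4.9, -13.8, 0, 0, 0],
    [3, 4.9, -13.8, 0, 0, 0],
    [6, 4.9, -13.8, 0, 0, 0],
    [9, 4.9, -13.8, 0, 0, 0],
    [12, 4.9, -13.8, 0, 0, 0],
    [12, 4.9, -13.8, 0, 0, 0],
    [12, 4.9, -13.8, 0, 0, 0]
  ],
  "grip": 0
}}

```text
clock: 11.2
tool_pos: [0.5322, 0.2295, 0.3175]
eef_rot: [0.5, 0.498, 0.502, -0.5]
force: [-0.5, 0.7, -0.1]
finger_gap: 0.036
```

```bash
python3 -c "
from h import *
to(.533,.231,.262,0)
V=snap('wrist','w5')"
```

```text
t 11.2 at [0.5322 0.2295 0.3175] y-axis [ 1.     0.003 -0.004] F [-0.5  0.7 -0.1] gap 0.036
shift cm [ 5.55  0.1  -0.16] rot [0.003 0.001 0.004]
```

View pics/w5.png

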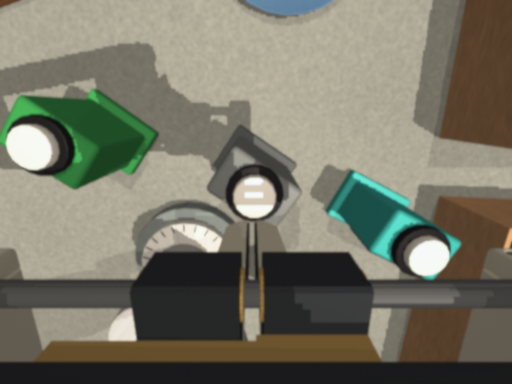

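The view shows the grey reader's button at (254,195), straight below the closed fingertips. I go down to just above it and then press gently.

Call:
{"api": "move_arm", "payload": {
  "rows": [
    [2, 0.05, -0.15, 0, 0, 0],
    [4, 0.05, -0.15, 0, 0, 0],
    [6, 0.05, -0.15, 0, 0, 0],
    [6.3, 0.05, -0.15, 0, 0, 0],
    [6.3, 0.05, -0.15, 0, 0, 0],
    [6.3, 0.05, -0.15, 0, 0, 0]
  ]
}}

```text
clock: 11.75
tool_pos: [0.5341, 0.2324, 0.2581]
eef_rot: [0.502, 0.5, 0.5, -0.498]
force: [-0.5, 0.0, 0.6]
finger_gap: 0.006
```

Call:
{"api": "move_arm", "payload": {
  "rows": [
    [0.2, 0, 0, 0, 0, 0],
    [0.4, 0, 0, 0, 0, 0],
    [0.6, 0, 0, 0, 0, 0],
    [0.8, 0, 0, 0, 0, 0],
    [0.9, 0, 0, 0, 0, 0],
    [0.9, 0, 0, 0, 0, 0]
  ]
}}

```text
clock: 12.25
tool_pos: [0.5329, 0.2325, 0.2465]
eef_rot: [0.501, 0.499, 0.501, -0.499]
force: [0.3, 0.2, -1.0]
finger_gap: 0.007
```

Call:
{"api": "move_arm", "payload": {
  "rows": [
    [0.15, 0, 0, 0, 0, 0],
    [0.3, 0, 0, 0, 0, 0],
    [0.45, 0, 0, 0, 0, 0],
    [0.45, 0, 0, 0, 0, 0]
  ]
}}

```text
clock: 12.58
tool_pos: [0.533, 0.2325, 0.2423]
eef_rot: [0.501, 0.499, 0.501, -0.499]
force: [-1.2, 0.2, 4.4]
finger_gap: 0.005
```

Call:
{"api": "move_arm", "payload": {
  "rows": [
    [0.1, 0, 0, 0, 0, 0],
    [0.2, 0, 0, 0, 0, 0],
    [0.3, 0, 0, 0, 0, 0],
    [0.3, 0, 0, 0, 0, 0],
    [0.3, 0, 0, 0, 0, 0]
  ]
}}

```text
clock: 13.0
tool_pos: [0.5329, 0.2325, 0.2403]
eef_rot: [0.501, 0.499, 0.501, -0.498]
force: [-4.2, 0.0, 9.6]
finger_gap: 0.006
```

Call:
{"api": "move_arm", "payload": {
  "rows": [
    [0.1, 0, 0, 0, 0, 0],
    [0.1, 0, 0, 0, 0, 0],
    [0.1, 0, 0, 0, 0, 0]
  ]
}}

```text
clock: 13.25
tool_pos: [0.5329, 0.2325, 0.2402]
eef_rot: [0.502, 0.499, 0.501, -0.498]
force: [-5.1, -0.8, 14.4]
finger_gap: 0.006
```

The button has bottomed: force rose to 14 N with no further travel. I release straight up and look.

Call:
{"api": "move_arm", "payload": {
  "rows": [
    [-1, 0, 0, 0, 0, 0],
    [-4, 0, 0, 0, 0, 0],
    [-8, 0, 0, 0, 0, 0],
    [-12, 0, 0, 0, 0, 0],
    [-16, 0, 0, 0, 0, 0],
    [-20, 0, 0, 0, 0, 0],
    [-20, 0, 0, 0, 0, 0],
    [-20, 0, 0, 0, 0, 0]
  ]
}}

```text
clock: 13.92
tool_pos: [0.5337, 0.2326, 0.4409]
eef_rot: [0.502, 0.501, 0.5, -0.497]
force: [-0.0, 0.4, -0.7]
finger_gap: 0.006
```

```bash
python3 -c "
from h import *
V=snap('wrist','w6');T=snap('top','t6')
to(.533,.231,.44,0)
im,d,f,c,e,R=V
uu,vv=np.meshgrid(np.arange(512),np.arange(384))
P=np.stack([(uu-c[0])/f,(vv-c[1])/f,np.ones_like(d)],-1)@R.T*d[...,None]+e
m=(np.hypot(P[...,0]-.533,P[...,1]-.231)<.015)&(P[...,2]<.2)&(P[...,2]>.1)
print(m.sum(),np.median(P[m],0))
meas(T)
"
```

```text
t 14.02 at [0.5328 0.2324 0.4369] y-axis [ 1.     0.005 -0.002] F [ 0.1  0.3 -0.6] gap 0.006
shift cm [-0.31  0.02  0.14] rot [0.005 0.    0.002]
377 [0.53319621 0.2310401  0.16196617]
lid [0.4364 0.0878] tab n 240 r 0.0211 ang 67.1 rect ((0.006113167852163315, 0.012934759259223938), (0.055274296551942825, 0.08479999750852585), 64.9089584350586)
```

View pics/w6.png

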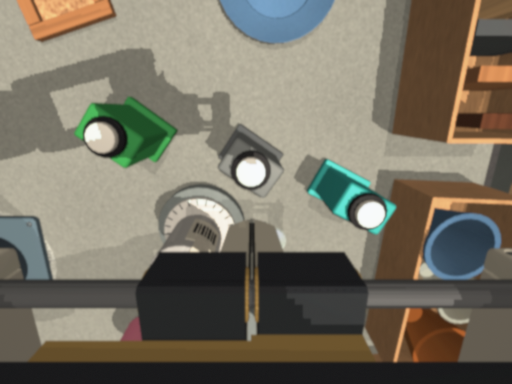

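View pics/t6.png

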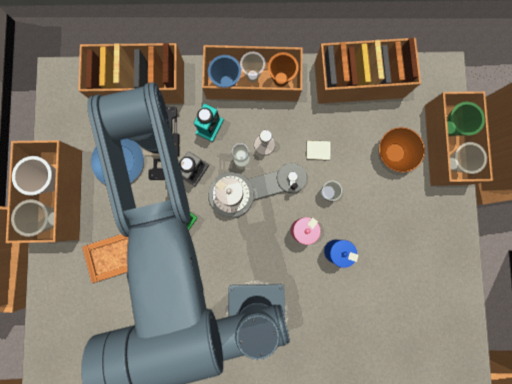

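The button top is back at z = 0.162 m, and the dark label bars at wrist (205,230) face the reader. The lid centre hasn't moved and the bystanders are in place. The last tab angle (67°) is spoiled by the arm's shadow on the lid: 240 px were masked, compared with about 50 in the clean frames. I hand in.

```bash
python3 -c "
from cell import manip
print(manip.close_job())"
```

```text
the job is handed in; nothing more can be done
None
```

I wound the crank two full turns counter-clockwise (144° at the turntable). I then released the handle, pressed the grey reader's scan button to its stop, and lifted clear. The job was handed in at about 14 s, and no verdict is reported.

**Label angle:** before the press, the tab measured 55–57° from the top camera and 54–56.5° from the wrist crop. The reader's direction is about 56°, so the label was aligned to within about 2°.

**Button:** during the press the force rose to 14 N with no further travel. Afterwards the button top was back at z = 0.162 m, the same height as before.

**Surroundings:** the lid centre had not moved, the bystanders stood where they were, and the arm was about 0.2 m above the button.

**Checks that disagreed:**
- **Gear ratio:** counting from the first measured tab angle gave about 46° where the camera measured 51–52°. I relied on the later direct measurements, so either the first angle was off by a few degrees or the canister slipped slightly on the disc.
- **Last tab reading:** after the press, the automatic measurement gave 67°. I disregarded it because the arm's shadow on the lid spoiled the mask. In the last wrist view the label bars faced the reader, but I did not measure the angle again after the press.

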